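Release the plate drawer of a benchtop incubator with its two-key safety catch

TASK

The well plate in the small white incubator is ready. Press the incubator's two blue release keys down together, one fingertip on each, and keep both held down until the drawer has run all the way out by itself to its stop; then let the keys spring back and move clear. Do not touch or pull the drawer, leave the plate lying in it, and leave the vials and the pot beside the incubator as they stand.

Things in the scene. Friction and masses are not known exactly. Their poses are not given: they have to be found in the camera images.
- incubator: White benchtop microplate incubator, box 190 deep (x) x 220 wide (y) x 92 mm high, fixed to the bench, a drawer in its front. Origin at the centre of its underside on the worktop; x points from the front (drawer) to the back, y to the left as seen from the front, z up. On its flat top, near the front edge, only the two keys stand up.
- cap_left: Blue cap of the left release key, 26 (incubator x) x 24 mm (y), white dot in the middle. Origin at the centre of its top face (moves with the key), axes as the incubator's. At rest the top is 12 mm above the incubator's top (104 mm above the worktop), at incubator x -0.060, y +0.025; fully pressed it stands 5 mm proud. Keys 50 mm apart centre to centre, 26 mm gap between them.
- cap_right: Blue cap of the right release key, the same as the left one, at incubator x = -0.060, y = -0.025.
- key_left (a joint): Travel of the left key in m: 0 up (at rest), 0.007 fully down on its stop. Sprung: about 3 N to start it, 5 N fully down; springs back when let go. Beyond 0.004 its catch frees the left side of the drawer. Each catch alone holds the drawer.
- key_right (a joint): Travel of the right key in m, the same as the left key, for the right side of the drawer.
- drawer (a joint): How far the drawer has run out of the front, in m: 0 shut, 0.115 fully out on its stop. A spring (3.5 N shut, 2 N out) drives it against a damper: about 3 s to run out with both keys down. Side racks have teeth at 0, 0.035, 0.070, 0.100: if a key comes up early its catch stops the drawer at the next tooth; pressing both again lets it run on.
- drawer_tray: The drawer: white front 202 wide x 51 high x 8 mm thick with a grey lip, aluminium side walls 26 mm high. All of it lies lower than 68 mm above the worktop. Its origin coincides with the incubator's when shut, and moves out with the drawer.
- drawer_pocket (a point): Centre of the floor of the drawer's pocket in which the plate lies, 22 mm above the worktop; axes as the incubator's; moves with the drawer. The pocket leaves the plate about 2.5 mm of play on each side.
- well_plate: White plate with many wells, 110 x 166 x 24 mm, loose in the drawer (hidden while it is shut); origin at the centre of its underside.
- vial_a: Small white vial with brown cap, 21 mm across, 72 mm tall, standing loose on the worktop in front and to the left of the incubator; origin at the centre of its underside.
- vial_b: A second such vial (21 mm, 72 mm tall) beside the first; origin at the centre of its underside.
- control_vial: White container with red cap, 26 mm across, 83 mm tall, standing loose in front and to the left of the incubator; origin at the centre of its underside.
- diluent_pot: White pot with teal cap, 42 mm across, 88 mm tall, standing loose in front and to the left of the incubator; origin at the centre of its underside.

How it is judged:
On the way, in this order (a step that is already met when the one before it is completed fails the run):
1. both keys are pressed down together by the fingertips, far enough to free both catches (value of joint each of key_left, key_right above 0.004 m and contact force between the fingers and cap_left above 0.5 N and contact force between the fingers and cap_right above 0.5 N), for 0.2 s.
2. the drawer has run fully out while both keys are still held down (value of joint drawer above 0.108 m and value of joint each of key_left, key_right above 0.004 m), for 0.1 s.
At the end, for the whole second after the job is handed in: The drawer is out to within 7 mm of its stop, both keys have sprung back up (within 1.5 mm), the plate lies flat in the drawer's pocket (within 10 mm of its centre), and the two vials, the control container and the pot stand upright within 15 mm of where they were (value of joint drawer above 0.108 m and value of joint each of key_left, key_right below 0.0015 m and distance between well_plate and drawer_pocket below 0.01 m and angle between well_plate's own z axis and vertical below 0.1 rad and linear speed of well_plate below 0.02 m/s and distance of each of vial_a, vial_b, control_vial, diluent_pot from where it was at the start of the episode below 0.015 m and angle between each of vial_a, vial_b, control_vial, diluent_pot's own z axis and vertical below 0.2 rad); the robot touches nothing.
It fails at once if the robot touches or pulls the drawer (contact force between any of the fingers, the arm and drawer_tray above 0.5 N).
It fails at once if the plate is touched, lifted or shaken out of its place in the drawer (contact force between the fingers and well_plate above 0.5 N or distance between well_plate and drawer_pocket above 0.012 m).
It fails at once if a vial, the control container or the pot is lifted, shoved or tipped (distance of any of vial_a, vial_b, control_vial, diluent_pot from where it was at the start of the episode above 0.015 m or angle between any of vial_a, vial_b, control_vial, diluent_pot's own z axis and vertical above 0.25 rad).
It also fails if it takes over 38 s, if anything falls off the work surface, if the arm or the gripper's body presses on something with over 40 N, if the wrist force passes 120 N, or if a joint passes its speed limit or range.

ROBOT

A 6-joint arm with a two-finger parallel gripper is mounted at the origin on a cart in front of the work surface, level with it; the furniture and walls round the work are solid. World frame = base frame: x ahead of the robot, y to its left, z up, the work surface at z = 0. Lengths are in m, angles in rad, forces in N, time in s.
With the tool pointing down it reaches from about 0.225 to 0.875 m from the base axis. Payload 3.4 kg.
Tool frame: the origin (TCP) lies on the centre line of the jaws, within the pads' length; the fingertips stand 22 mm ahead of it and the grasp point (between the pads) lies 3 mm ahead of it; z points along the fingers, y is the line along which they close (so a half turn about z gives the same grasp; the last joint's range is limited). The gripper opens to 85 mm and grips with 20 to 120 N. Pads are 22 mm wide; open, the fingers measure 114 mm over their backs; the gripper's body (76 mm by 85 mm) begins 54 mm behind the grasp point. The pads swing forward as they close: fully open they stand 13 mm farther back than shut.
Start: joints at [-1.253, 0.276, 1.505, -0, 1.361, -0.121], TCP at [0.244, -0.521, 0.253] pointing down, gripper open.
Joint ranges: [-2.89, 2.89], [-0.75, 2.08], [0.22, 2.7], [-1.18, 4.32], [0.11, 2.71], [-2.7, 2.7]. Speed limits (rad/s): [2.57, 2.57, 3.14, 3.14, 3.14, 3.14].

INTERFACE

Orientations are given as a unit quaternion [w, x, y, z].
In Python, from rig import manip, optics gives the robot as it stands (manip), with the cameras (optics).
- The arm moves only by the shell command python3 steer.py 'ROWS' [OPENING] [FORCE]. ROWS is rows parted by semicolons, their numbers by spaces, 1 to 5 of them, each of 4 numbers: dx, dy, dz in m, then a turn about the tool's z in rad; each row shifts and turns the commanded pose from where the row before left it, along the tool's axes as they then stand; what a row does not reach is not made up. A row lasts 1/12 s, in which the tool goes at most 0.0417 m and 0.125 rad, less where a joint would pass 70% of its speed; a pose out of reach is approached as far as the arm can. OPENING is the finger opening in m, set as the command begins (- or left out keeps the last). The fingers move at their own pace and stop on an object; FORCE is the grip in N (left out, the last holds). Time passes only in rows, so rows that do not move let the fingers close. It prints the time, the measured TCP pose, the force, the opening and the grip force at its end.
- manip.get_state(): the state, without advancing time (a new reading comes with each control period).
- optics.get_image(name): name is "scene" or "side" or "wrist"; returns a dict with "img" (420x560x3 uint8, red, green, blue), "camera_matrix" (3x3 intrinsics, pixels), "T" (4x4, takes a point from camera to world coordinates); the wrist camera has in their place "hand_eye" (4x4, takes a point from camera to tool coordinates, whose origin is the TCP and whose axes are the flange's). Camera axes: x right, y down, z forward; pixel columns grow to the right and rows downward; lengths in m; the calibration is good to about 2 mm. A picture is of the moment at which its call begins: read the wrist's pose just before it. There is no depth.
- manip.sign_off(): hands the job in; it is judged then, once.
The state is a dict: "clock": time; "qpos": joint angles; "qd": joint speeds; "effort": joint torques, N m; "position": TCP position; "ee_rot": TCP orientation; "contact_force": force on the tool from outside, world axes, zero at the start; "moment": the same for the moment, N m; "width": finger opening in m; "gripper_force": force on a finger pad.
Only numpy, scipy, OpenCV 4.12 (cv2) and the standard library are available. Lean on these libraries where they do the work, as an engineer would, in place of code of your own. Each camera call takes 0.05 s, during which the arm holds its last target. There are 200 camera calls.

## Working session

There is one attempt and no reset: what is moved stays moved. The work goes in short steps, Python scripts to look and compute and a shell command to move; the robot and the scene stay as the last step left them, time stands still between calls to the robot, and variables do not carry over. Pictures are saved under pics/ and viewed, at most 10 in all, crops included, and the job is handed in when it is done.

```bash
ls; mkdir -p pics
python3 - <<'E'
from rig import manip, optics
import cv2
s=manip.get_state();print(s)
for n in("scene","side"):
    d=optics.get_image(n);cv2.imwrite(f"pics/{n}0.png",d["img"][:,:,::-1]);print(n,d["camera_matrix"].tolist(),d["T"].round(4).tolist())
d=optics.get_image("wrist");print(d["hand_eye"])
E
```

```text
pics
rig.py
steer.py
{'clock': 0.0, 'qpos': array([-1.25300475e+00,  2.76584366e-01,  1.50615163e+00, -6.97830622e-06,
        1.36069871e+00, -1.21019708e-01]), 'qd': array([ 8.96647628e-04,  3.72594829e-05, -4.51358341e-04,  1.49651504e-03,
       -2.33747868e-03,  1.79613195e-03]), 'effort': array([ 1.13582690e-03, -4.16769218e+01, -2.45805663e+01, -1.67136882e-04,
        1.09282520e-02,  1.04306153e-05]), 'position': array([ 0.24412237, -0.52005387,  0.25243837]), 'ee_rot': array([-9.16237501e-04,  9.76026410e-01,  2.17650174e-01, -9.38652107e-05]), 'contact_force': array([ 0.14452977, -0.22327598,  1.01231757]), 'moment': array([ 0.03039126, -0.04480912, -0.00911973]), 'gripper_force': 0.0, 'width': 0.08538018833480375}
scene [[383.36354551341253, 0.0, 284.47067350698615], [0.0, 383.36354551341253, 207.5123557616852], [0.0, 0.0, 1.0]] [[0.8738, -0.207, 0.44, 0.1968], [-0.486, -0.3989, 0.7776, -0.857], [0.0146, -0.8933, -0.4492, 0.4855], [0.0, 0.0, 0.0, 1.0]]
side [[528.6469091129629, 0.0, 289.4361630770654], [0.0, 528.6469091129629, 216.28528972561523], [0.0, 0.0, 1.0]] [[-0.8979, -0.1988, 0.3928, 0.2097], [-0.4397, 0.3591, -0.8232, 0.5273], [0.0226, -0.9119, -0.4099, 0.4371], [0.0, 0.0, 0.0, 1.0]]
[[-1.86130872e-03 -9.49129442e-01 -3.14880671e-01  8.20129202e-02]
 [ 9.99998175e-01 -1.63091577e-03 -9.95155239e-04 -7.75236676e-04]
 [ 4.30987286e-04 -3.14881949e-01  9.49130746e-01 -1.20851025e-01]
 [ 0.00000000e+00  0.00000000e+00  0.00000000e+00  1.00000000e+00]]
```

View pics/scene0.png

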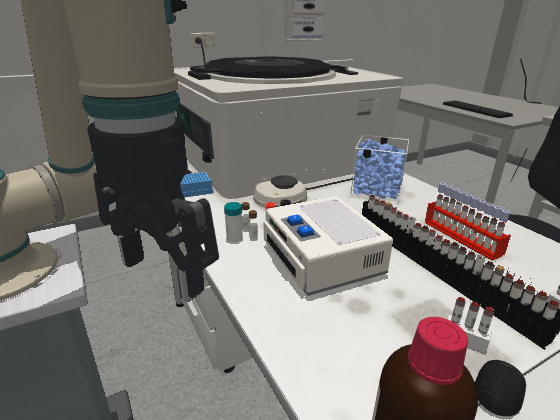

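View pics/side0.png

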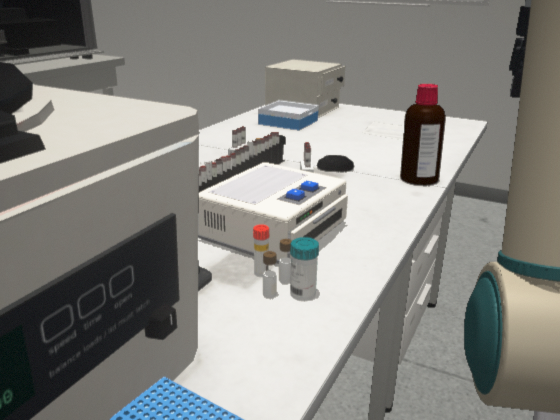

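The scene view shows the incubator with its keys at about (294,219) for the left and (306,230) for the right. In the side view they are at about (296,194) and (310,186). Next I'll locate the caps precisely and triangulate.

```bash
cat > h.py <<'E'
import numpy as np,cv2
from rig import manip, optics
def caps(img,box):
    x0,y0,x1,y1=box; h=cv2.cvtColor(img,cv2.COLOR_RGB2HSV)
    m=cv2.inRange(h,(105,150,60),(125,255,255)); k=np.zeros_like(m); k[y0:y1,x0:x1]=m[y0:y1,x0:x1]
    n,l,st,c=cv2.connectedComponentsWithStats(k)
    return [(st[i].tolist(),c[i].round(1).tolist()) for i in range(1,n) if st[i][4]>15]
E
python3 - <<'E'
from h import *
for n,b in(("scene",(275,205,325,245)),("side",(280,175,325,205))):
    d=optics.get_image(n);print(n,caps(d["img"],b))
    x0,y0,x1,y1=b
    cv2.imwrite(f"pics/{n}c.png",cv2.resize(d["img"][y0:y1,x0:x1,::-1],None,fx=12,fy=12,interpolation=cv2.INTER_NEAREST))
a=cv2.imread("pics/scenec.png");b=cv2.imread("pics/sidec.png");w=max(a.shape[1],b.shape[1])
p=lambda i:cv2.copyMakeBorder(i,0,0,0,w-i.shape[1],cv2.BORDER_CONSTANT)
o=np.vstack([p(a),p(b)]);print(o.shape);cv2.imwrite("pics/crops.png",cv2.resize(o,None,fx=.7,fy=.7) if o.shape[0]>600 else o)
E
```

```text
scene [([288, 215, 14, 10, 109], [294.4, 219.5]), ([298, 225, 15, 12, 128], [305.1, 230.5])]
side [([302, 181, 15, 9, 79], [309.2, 184.7]), ([287, 189, 17, 7, 73], [295.4, 192.4])]
(840, 600, 3)
```

View pics/crops.png

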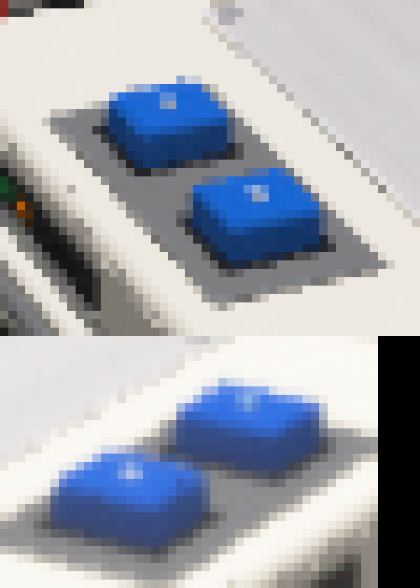

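The crop shows the white dots. In the scene view they sit at about (294.5,216.7) for L and (305.1,227.1) for R. In the side view L is about (295.0,190.5) and R about (308.9,182.1).

```bash
cat >> h.py <<'E'
def ray(d,p,T=None):
    T=d["T"] if T is None else T
    v=T[:3,:3]@np.linalg.solve(d["camera_matrix"],[p[0],p[1],1]);return T[:3,3],v
def plane(d,p,z,T=None):
    o,v=ray(d,p,T);return o+v*(z-o[2])/v[2]
def tri(rs):
    A=np.zeros((3,3));b=np.zeros(3)
    for o,v in rs:
        v=v/np.linalg.norm(v);P=np.eye(3)-np.outer(v,v);A+=P;b+=P@o
    return np.linalg.solve(A,b)
E
python3 - <<'E'
from h import *
a=optics.get_image("scene");b=optics.get_image("side")
P={}
for k,p,q in(("L",(294.5,216.7),(295,190.5)),("R",(305.1,227.1),(308.9,182.1))):
    P[k]=tri([ray(a,p),ray(b,q)])
    print(k,P[k],plane(a,p,.104),plane(b,q,.104))
d=P["L"]-P["R"];print(np.linalg.norm(d),np.degrees(np.arctan2(d[1],d[0])),(P["L"]+P["R"])/2)
E
```

```text
L [ 0.56841093 -0.24408966  0.10388694] [ 0.56828981 -0.24428045  0.104     ] [ 0.56830082 -0.2438408   0.104     ]
R [ 0.56423372 -0.2931108   0.10426133] [ 0.56469247 -0.29256558  0.104     ] [ 0.56429463 -0.29349786  0.104     ]
0.04920021155193506 85.12945829497033 [ 0.56632233 -0.26860023  0.10407414]
```

Both caps triangulate to z≈0.104 and 49 mm apart, which agrees with the given sizes. The incubator yaw comes out at about -5°. I'll move over the keys and set the fingers to about 38 mm.

```bash
python3 steer.py '0.0398 -0.0091 0 0;0.0398 -0.0091 0 0;0.0398 -0.0091 0 0;0.0398 -0.0091 0 0;0.0398 -0.0091 0 0' 0.038 20 && python3 steer.py '0.0398 -0.0091 0 0;0.0398 -0.0091 0 0;0.0398 -0.0091 0 0;0.0398 -0.0091 0 0;0.0398 -0.0091 0 0' && python3 steer.py '0 0 0 0.105;0 0 0 0.105;0 0 0 0.105;0 0 0 0.105;0 0 0 0.103' && python3 steer.py '0 0 0 0;0 0 0 0'
python3 - <<'E'
from h import *
s=manip.get_state();d=optics.get_image("wrist");print(s["position"],s["ee_rot"],s["width"])
cv2.imwrite("pics/w1.png",d["img"][:,:,::-1])
from scipy.spatial.transform import Rotation as Ro
E
```

```text
clock: 0.77
position: [0.4062, -0.3936, 0.2534]
ee_rot: [0.0, 0.976, 0.217, 0.0]
contact_force: [-0.1, -0.7, 0.3]
width: 0.0379
gripper_force: 0.0
clock: 1.18
position: [0.5673, -0.2675, 0.2534]
ee_rot: [0.0, 0.976, 0.218, 0.0]
contact_force: [0.7, -1.6, 0.5]
width: 0.0378
gripper_force: 0.0
clock: 1.6
position: [0.5661, -0.2688, 0.2531]
ee_rot: [-0.0, 0.999, -0.044, -0.0]
contact_force: [-0.4, -0.5, -0.2]
width: 0.038
gripper_force: 0.0
clock: 1.77
position: [0.5659, -0.2691, 0.2532]
ee_rot: [0.0, 0.999, -0.041, -0.0]
contact_force: [-0.7, 0.1, -0.1]
width: 0.0375
gripper_force: 0.0
[ 0.56591125 -0.26905377  0.25322787] [ 4.49264924e-06  9.99168198e-01 -4.07787734e-02 -5.38636179e-05] 0.03749725135421448
```

View pics/w1.png

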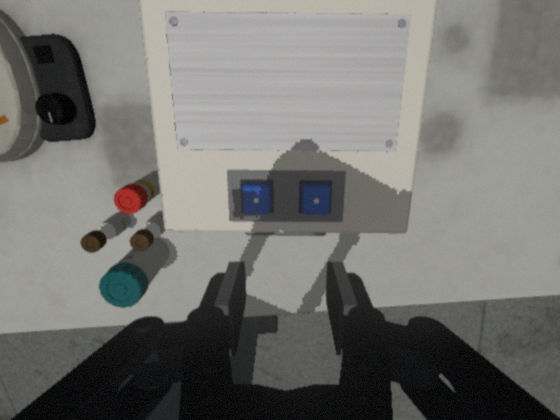

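The wrist view shows the caps straight ahead of the fingers, with dots at about (256,201) and (316,201). The fingertips lie on either side and the bottles are well clear to the left.

Run:
```python
from h import *
from scipy.spatial.transform import Rotation as Ro
s=manip.get_state();d=optics.get_image("wrist")
g=cv2.cvtColor(d["img"],cv2.COLOR_RGB2GRAY)
T=np.eye(4);q=s["ee_rot"];T[:3,:3]=Ro.from_quat([q[1],q[2],q[3],q[0]]).as_matrix();T[:3,3]=s["position"]
C=T@d["hand_eye"];P=[]
for c in((256,201),(316,201)):
    w=g[c[1]-6:c[1]+7,c[0]-6:c[0]+7].astype(float);w=np.clip(w-w.mean()-25,0,None);yy,xx=np.mgrid[-6:7,-6:7]
    p=(c[0]+(w*xx).sum()/w.sum(),c[1]+(w*yy).sum()/w.sum());P.append(plane(d,p,.104,C));print(p,P[-1])
l,r=P;m=(l+r)/2;e=l-r;print(np.linalg.norm(e),np.degrees(np.arctan2(e[1],e[0])),m)
y=T[:3,1];print("tool y deg",np.degrees(np.arctan2(-y[1],-y[0])))
for t in (m,[.5663,-.2686,.104]): print("delta in tool",T[:3,:3].T@(t-s["position"]))
# project fingertips into wrist image
for yy in(.019,.0335):
  for z in(.010,.022):
    v=np.linalg.inv(d["hand_eye"])@[0,yy,z,1];u=d["camera_matrix"]@v[:3];print(yy,z,u[:2]/u[2])
```

```text
(np.float64(255.5425624983431), np.float64(199.95071710718167)) [ 0.56846455 -0.24281902  0.104     ]
(np.float64(315.90677676926225), np.float64(200.53388384631134)) [ 0.56378428 -0.29277007  0.104     ]
0.05016983002301507 84.64717792932176 [ 0.56612442 -0.26779454  0.104     ]
tool y deg 85.31230512744902
delta in tool [ 1.16902910e-04 -1.29977042e-03  1.49272030e-01]
delta in tool [ 0.00035772 -0.00051136  0.14927202]
0.019 0.01 [331.52237699 291.48142802]
0.019 0.022 [328.3023437  277.74624686]
0.0335 0.01 [364.37019778 291.44822658]
0.0335 0.022 [358.82938058 277.71333735]
```

```bash
python3 steer.py '0 -0.001 0.035 0.01;0 0 0.035 0;0 0 0.03 0;0 0 0.01 0;0 0 0 0' 0.040
python3 - <<'E'
from h import *
d=optics.get_image("wrist");cv2.imwrite("pics/w2.png",d["img"][:,:,::-1])
E
```

```text
clock: 2.28
position: [0.5642, -0.2671, 0.1403]
ee_rot: [-0.002, 0.999, -0.047, -0.003]
contact_force: [1.1, -1.0, 0.3]
width: 0.0401
gripper_force: 0.0
```

View pics/w2.png

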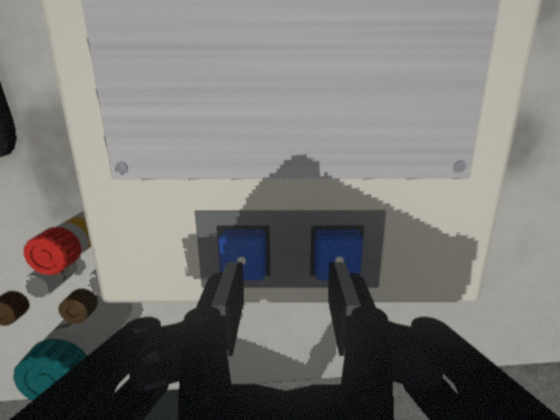

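The fingertips, at about columns 230 and 345, are in line with the caps at columns 243 and 338. I'll descend in small steps and watch the force.

```bash
python3 steer.py '0 0 0 0;0 0 0.005 0;0 0 0.004 0;0 0 0 0;0 0 0 0'; python3 steer.py '0 0 0.003 0;0 0 0 0;0 0 0 0'; python3 steer.py '0 0 0.003 0;0 0 0 0;0 0 0 0'
```

```text
clock: 2.75
position: [0.5661, -0.2682, 0.1347]
ee_rot: [0.0, 0.999, -0.047, 0.0]
contact_force: [0.8, 1.0, -0.2]
width: 0.04
gripper_force: 0.0
clock: 3.0
position: [0.5659, -0.268, 0.1312]
ee_rot: [-0.0, 0.999, -0.047, -0.0]
contact_force: [-0.0, 0.7, -0.4]
width: 0.0398
gripper_force: 0.0
clock: 3.25
position: [0.5659, -0.268, 0.1281]
ee_rot: [-0.0, 0.999, -0.047, -0.0]
contact_force: [0.7, -1.1, -1.0]
width: 0.0405
gripper_force: 0.0
```

```bash
for i in 1; do :; done; python3 steer.py '0 0 0.003 0;0 0 0 0;0 0 0 0'; python3 steer.py '0 0 0.002 0;0 0 0 0;0 0 0 0'; python3 steer.py '0 0 0.002 0;0 0 0 0;0 0 0 0'
```

```text
clock: 3.5
position: [0.5659, -0.268, 0.125]
ee_rot: [-0.0, 0.999, -0.047, -0.0]
contact_force: [0.0, 0.6, -0.1]
width: 0.0404
gripper_force: 0.0
clock: 3.75
position: [0.5662, -0.2682, 0.1237]
ee_rot: [0.0, 0.999, -0.047, 0.0]
contact_force: [-0.8, 0.2, 2.4]
width: 0.0401
gripper_force: 1.5
clock: 4.0
position: [0.5662, -0.2682, 0.1216]
ee_rot: [0.0, 0.999, -0.047, 0.0]
contact_force: [0.0, 0.4, 3.8]
width: 0.0398
gripper_force: 1.8
```

```bash
python3 steer.py '0 0 0.002 0;0 0 0 0;0 0 0 0'; python3 steer.py '0 0 0.003 0;0 0 0 0;0 0 0 0';  python3 steer.py '0 0 0.003 0;0 0 0 0;0 0 0 0'
python3 - <<'E'
from h import *
d=optics.get_image("side");cv2.imwrite("pics/s2.png",cv2.resize(d["img"][120:270,200:400,::-1],None,fx=4,fy=4))
E
```

```text
clock: 4.25
position: [0.5662, -0.2682, 0.12]
ee_rot: [0.0, 0.999, -0.047, 0.0]
contact_force: [-1.6, 1.1, 7.2]
width: 0.0398
gripper_force: 3.4
clock: 4.5
position: [0.5662, -0.2682, 0.1176]
ee_rot: [0.0, 0.999, -0.047, 0.0]
contact_force: [-3.2, 1.2, 8.9]
width: 0.0399
gripper_force: 4.5
clock: 4.75
position: [0.5662, -0.2682, 0.1174]
ee_rot: [0.001, 0.999, -0.047, 0.001]
contact_force: [-5.7, 2.8, 22.2]
width: 0.0402
gripper_force: 11.1
```

View pics/s2.png

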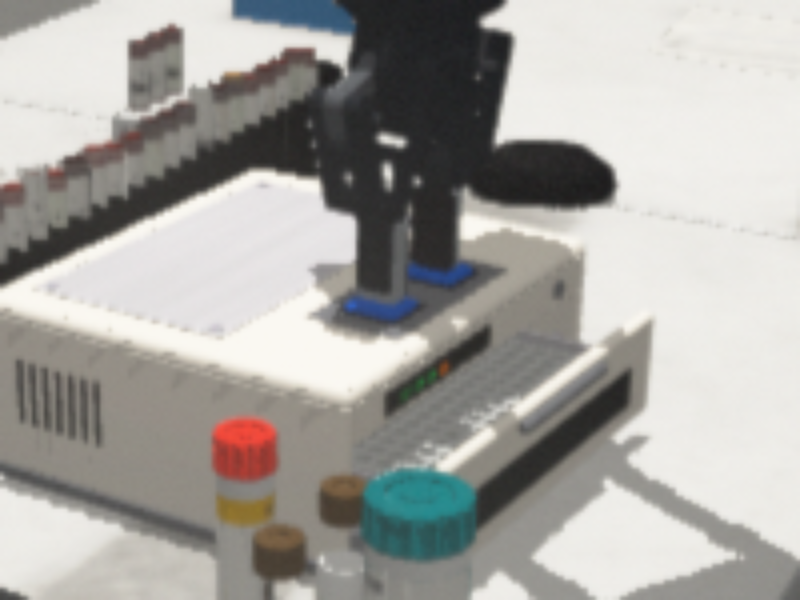

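Both caps are on their stops with one fingertip on each, and the drawer is running out, with its front edge at about (650,320) in the crop. I'll hold.

```bash
H='0 0 0 0;0 0 0 0;0 0 0 0;0 0 0 0;0 0 0 0'
for i in 1 2 3 4 5 6 7 8 9 10; do python3 steer.py '0 0 0 0;0 0 0 0;0 0 0 0;0 0 0 0;0 0 0 0' | grep -E 'clock|contact|position' | tr '\n' ' '; echo; done
python3 - <<'E'
from h import *
d=optics.get_image("side");cv2.imwrite("pics/s3.png",cv2.resize(d["img"][120:320,200:400,::-1],None,fx=3,fy=3))
np.save("s3.npy",d["img"])
E
```

```text
clock: 5.22 position: [0.5662, -0.2682, 0.1174] contact_force: [-5.4, 2.8, 22.1] 
clock: 5.63 position: [0.5662, -0.2682, 0.1174] contact_force: [-5.7, 2.5, 21.7] 
clock: 6.05 position: [0.5662, -0.2682, 0.1174] contact_force: [-6.0, 2.5, 22.0] 
clock: 6.47 position: [0.5662, -0.2682, 0.1174] contact_force: [-5.8, 3.7, 22.8] 
clock: 6.88 position: [0.5662, -0.2682, 0.1174] contact_force: [-5.0, 3.1, 23.1] 
clock: 7.3 position: [0.5662, -0.2682, 0.1174] contact_force: [-5.7, 3.3, 22.4] 
clock: 7.72 position: [0.5662, -0.2682, 0.1174] contact_force: [-5.4, 3.0, 22.7] 
clock: 8.13 position: [0.5662, -0.2682, 0.1174] contact_force: [-5.5, 2.4, 22.0] 
clock: 8.55 position: [0.5662, -0.2682, 0.1174] contact_force: [-5.0, 2.9, 21.7] 
clock: 8.97 position: [0.5662, -0.2682, 0.1174] contact_force: [-5.5, 3.2, 22.6]
```

View pics/s3.png

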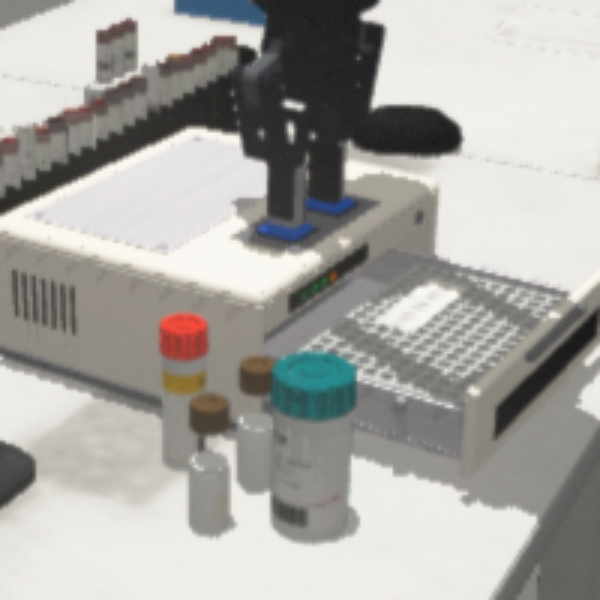

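The drawer appears fully out, with the near lower corner of its front at about (465,474) in the crop. I'll measure the extension and check that it has stopped.

```bash
python3 steer.py '0 0 0 0;0 0 0 0;0 0 0 0;0 0 0 0;0 0 0 0' | head -1
python3 - <<'E'
from h import *
d=optics.get_image("side")
df=cv2.absdiff(d["img"],np.load("s3.npy")).max(2);print("diff drawer region",(df[190:300,300:420]>25).sum(),df[190:300,300:420].max())
a=np.radians(-5.2);R=np.array([[np.cos(a),-np.sin(a)],[np.sin(a),np.cos(a)]])
o=np.array([.5662,-.2682])-R@[-.06,0]
for z in(.012,.017,.022): print(z,R.T@(plane(d,(355,278),z)[:2]-o))
Ti=np.linalg.inv(d["T"])
for e in(.1,.108,.115):
  for xf in(-.095,-.103):
    w=o+R@[xf-e,.101];v=Ti@[*w,.017,1];u=d["camera_matrix"]@v[:3];print(e,xf,u[:2]/u[2])
E
```

```text
clock: 9.43
diff drawer region 0 9
0.012 [-0.21147235  0.09023988]
0.017 [-0.21471457  0.098117  ]
0.022 [-0.21795678  0.10599412]
0.1 -0.095 [342.69787145 275.19706856]
0.1 -0.103 [347.33898784 276.65161665]
0.108 -0.095 [347.33898784 276.65161665]
0.108 -0.103 [352.02241806 278.11942609]
0.115 -0.095 [351.43465548 277.93521849]
0.115 -0.103 [356.15558681 279.41478096]
```

The drawer is stationary with its face at x≈-0.215, which matches an extension of about 0.115 at the stop. Now I'll lift straight up and clear.

```bash
python3 steer.py '0 0 -0.004 0;0 0 -0.006 0;0 0 -0.01 0;0 0 -0.02 0;0 0 -0.03 0'; python3 steer.py '0 0 -0.04 0;0 0 -0.04 0;0 0 0 0;0 0 0 0;0 0 0 0'
python3 - <<'E'
from h import *
d=optics.get_image("side");cv2.imwrite("pics/s4.png",cv2.resize(d["img"][120:320,200:420,::-1],None,fx=3,fy=3))
E
```

```text
clock: 9.9
position: [0.5643, -0.2671, 0.181]
ee_rot: [-0.002, 0.999, -0.047, -0.003]
contact_force: [1.2, 0.7, 0.2]
width: 0.0401
gripper_force: 0.0
clock: 10.32
position: [0.5657, -0.2679, 0.2628]
ee_rot: [-0.0, 0.999, -0.047, -0.0]
contact_force: [-0.1, 0.5, -1.6]
width: 0.0402
gripper_force: 0.0
```

View pics/s4.png

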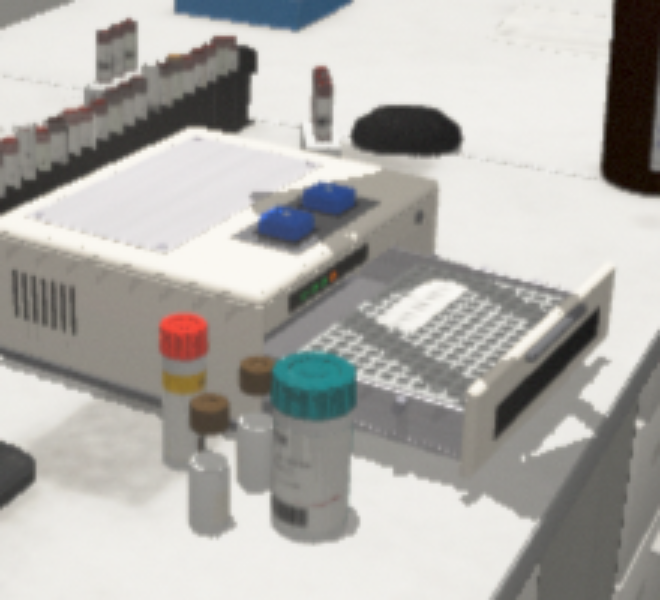

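The keys at about (287,222) and (330,197) have sprung back up. The drawer is still fully out with the plate in place, and the bottles haven't moved.

```bash
python3 -c "
from rig import manip, optics
print(manip.sign_off())"
```

```text
the job is handed in; nothing more can be done
None
```

The job is handed in: I held both keys down until the drawer stopped moving, measured about 112–115 mm out, then let them spring back and moved the arm clear, with the plate, vials and pot undisturbed in the last picture; no verdict was returned.

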